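# Brush out the beaker on the stirrer

### The job

Turn the magnetic stirrer's speed dial back to zero (white mark at the green zero mark), then take the blue-handled brush from its fork stand and brush out the glass beaker where it stands on the stirrer with three strokes, each with the brush tip right down to the bottom and back up to about the mouth. Then hang the brush back in the fork by its collar and let go. Handle the glass gently, so the beaker stays upright and in its place, and leave the other things on the bench undisturbed.

Things in the scene. Friction and masses are not known exactly. Their poses are not given: they have to be found in the camera images.
- stirrer: Magnetic stirrer, a low light-grey box fixed to the bench, 300 mm (x) by 190 mm (y), 55 mm high. Origin at the centre of its underside; x runs from its front (control deck, on the robot's side) to its back, z up. Round steel top plate, 150 mm across, centred 55 mm behind the origin, top 62 mm above the bench. The dial's upright axis is 103 mm in front of the origin (x = -103, y = 0).
- speed_dial (a joint): Angle of the stirrer's speed dial, rad. 0 = its white mark points at the thick green zero mark on the deck, where there is an end stop; it grows clockwise seen from above (to 4.71), so turn it anticlockwise to reach zero. Starts between 0.6 and 1.4, turns with slight friction (0.04 N m) and stays where it is left.
- dial_grip (a point): On the dial's upright axis at the height to grip, 79 mm above the bench. The dial is a black knurled round knob, 46 mm across, from 55.5 to 85.5 mm above the bench, with a white line on its top; grip it from above across any diameter. Nothing taller stands within 95 mm of its axis.
- beaker: Round clear glass beaker, loose, standing upright on the stirrer's plate: 77 mm outside diameter, 70 mm inside, 105 mm tall, walls 3.5 mm, 190 g. Origin at the centre of its underside; z up along its axis. It stands up to about 20 mm off the plate's centre and slides if pushed.
- beaker_floor (a point): Centre of the beaker's inner floor, 5 mm above its underside and 67 mm above the bench.
- beaker_rim (a point): Centre of the beaker's mouth, 100 mm above its inner floor and 167 mm above the bench.
- brush: Beaker brush, 198 mm long, 90 g, hanging in the fork, handle up. Origin at its lower tip (30 mm above the bench at the start), z up along it. From the tip: soft bristles to 76 mm, 66 mm across, which yield to everything (only the middle 24 mm is solid); steel shaft 8 mm thick to 108 mm; round collar 44 mm across to 114 mm; round blue handle 19 mm thick to 198 mm.
- brush_tip (a point): The lower tip of the brush.
- brush_collar (a point): On the brush's axis at the underside of its collar, 108 mm above the tip.
- brush_handle (a point): On the brush's axis in the handle at a good height to grip, 158 mm above the tip (188 mm above the bench while it hangs).
- stand: Brush stand fixed to the bench. Origin on the bench below where the brush hangs; x points from the fork's open front to its rear post (at x = 70 mm), z up. Base plate 10 mm thick, x from -55 to 95, 100 mm wide. Flat steel fork 6 mm thick, top 138 mm above the bench, with a slot 20 mm wide (y from -10 to 10), open to the front: it ends at x = 12; the two prongs, 16 mm wide, end at x = -42.
- stand_hang (a point): Top of the fork, 138 mm above the bench, where the collar's underside is centred when hung: shaft in the slot, collar on the prongs. The brush's solid middle does not pass up through the slot: raise the brush a few mm, draw it out to the front at least 70 mm, then lift; hang it back the same way. Nothing stands in front of the fork.
- vial1: A small capped glass sample vial with a black cap, 27 mm across and 60 mm tall, standing upright; origin at the centre of its underside. A bystander beside the brush stand: leave it standing where it is.
- vial2: A small capped glass sample vial with a black cap, 27 mm across and 60 mm tall, standing upright; origin at the centre of its underside. A bystander beside the brush stand: leave it standing where it is.
- vial3: A small capped glass sample vial with a black cap, 27 mm across and 60 mm tall, standing upright; origin at the centre of its underside. A bystander beside the brush stand: leave it standing where it is.
- jar: A capped glass jar, 52 mm across and 66 mm tall, standing beside the stirrer; origin at the centre of its underside. A bystander: leave it standing where it is.
- wash1: White-capped plastic wash bottle with a bent spout, 72 mm across, 166 mm to the top of its cap and about 212 mm to the top of the spout; origin at the centre of its underside. A bystander: leave it standing where it is.
- wash2: Red-capped plastic wash bottle with a bent spout, 72 mm across, 166 mm to the top of its cap and about 212 mm to the top of the spout; origin at the centre of its underside. A bystander: leave it standing where it is.
- screwdriver: A screwdriver with a red handle, 200 mm long, lying on the bench. A bystander: leave it where it lies.
Mind the look-alikes: they are no part of the job. Leave any yellow look-alike of the brush alone.

How it is judged:
By the outcome, as a careful person would: the job done as asked, in the order asked, and still so for the second after the job is handed in, with the robot touching nothing.
It also fails if it takes over 72 s, if anything falls off the work surface, if the arm or the gripper's body presses on something with over 40 N, if the wrist force passes 120 N, or if a joint passes its speed limit or range.

### The arm

A 6-joint arm with a two-finger parallel gripper is mounted at the origin on the work surface. World frame = base frame: x ahead of the robot, y to its left, z up, the work surface at z = 0. Lengths are in m, angles in rad, forces in N, time in s.
With the tool pointing down it reaches from about 0.2 to 0.875 m from the base axis. Payload 3.4 kg.
Tool frame: the origin (TCP) lies at the very end of the fingers, on their centre line; the grasp point (between the pads) lies 19 mm behind it; z points along the fingers, x is the direction in which the jaws open and shut, and the axes are right-handed (so a half turn about z gives the same grasp; the last joint's range is limited). The gripper opens to 94 mm and grips with 3 to 60 N. Pads are 16 mm wide; open, the fingers measure 119 mm over their backs; the gripper's body (75 mm by 177 mm) begins 78 mm behind the grasp point.
Start: joints at [1.214, 0.276, 1.505, -0, 1.361, -0.121], TCP at [0.134, 0.559, 0.205] pointing down, gripper open.
Joint ranges: [-2.89, 2.89], [-0.75, 2.08], [0.22, 2.7], [-1.18, 4.32], [0.11, 2.71], [-2.7, 2.7]. Speed limits (rad/s): [2.57, 2.57, 3.14, 3.14, 3.14, 3.14].

### API

Orientations are given as a rotation vector (axis times angle).
In Python, from bench import arm gives the robot as it stands. Calls block until the motion is done:
- arm.move_to(position, orientation): joint-space move of the TCP to a pose.
- arm.movel(position, attitude=None, feed=0.15): straight line of the TCP; attitude=None keeps the orientation; feed is the mean speed in m/s.
- arm.movej(angles): joint-space move.
- arm.open_gripper() and arm.clamp(strength=None): open the fingers fully, or close them until they stop; strength is the grip in N (None keeps the last).
- arm.pause(seconds).
- arm.ik(position, orientation): joint angles nearest the present ones, or None.
- arm.sense(): the state.
- arm.camera(name): name is "side" or "top"; returns (picture, depth): 400x640x3 uint8, red, green, blue; 400x640 float32, m along the optical axis (not along the pixel's ray), 0 where there is no reading.
- arm.get_calibration(name): a dict with "intrinsics" (3x3 intrinsics, pixels), "origin" and "attitude" of the camera in the world. Camera axes: x right, y down, z forward; pixel columns grow to the right and rows downward; lengths in m; the calibration is good to about 2 mm. A picture is of the moment at which its call begins. get_calibration takes no time and is no camera call.
A pose or a line that the arm cannot do raises arm.MotionError and nothing moves.
- arm.job_done(): hands the job in, once; it reports no verdict.
The state is a dict: "clock": time; "q": joint angles; "dq": joint speeds; "joint_efforts": joint torques, N m; "ee_pos": TCP position; "tool_rot": TCP orientation; "wrist_force": force on the tool from outside, world axes, zero at the start; "wrist_torque": the same for the moment, N m; "finger_gap": finger opening in m.
Only numpy, scipy, OpenCV 4.12 (cv2) and the standard library are available. Lean on these libraries where they do the work, as an engineer would, in place of code of your own. Each camera call takes 0.05 s, during which the arm holds its last target.

## Working session

There is one attempt and no reset: what is moved stays moved. The work goes in short steps, each a Python script; the robot and the scene stay as the last script left them, time stands still between calls to the robot, and variables do not carry over. Pictures are saved under pics/ and viewed, and the job is handed in when it is done.

```bash
mkdir -p pics; ls; python3 - <<'E'
from bench import arm
import cv2,numpy as np
s=arm.sense();print(s)
for n in("top","side"):
    p,d=arm.camera(n);cv2.imwrite(f"pics/{n}0.png",p[:,:,::-1]);np.save(f"pics/{n}0d.npy",d);print(n,arm.get_calibration(n))
E
```

```text
pics
{'clock': 0.0, 'q': array([ 1.21399244e+00,  2.76593792e-01,  1.50613304e+00,  9.25260482e-06,
        1.36070207e+00, -1.21010677e-01]), 'dq': array([ 2.15953328e-04,  2.47106688e-04, -7.94652256e-04, -5.26916799e-04,
        6.21959787e-05,  6.55061117e-04]), 'joint_efforts': array([-5.31910391e-04, -4.04586446e+01, -2.37231392e+01,  7.00150710e-02,
        3.43556749e-02, -1.21651933e-04]), 'ee_pos': array([0.13413325, 0.55854363, 0.20460548]), 'tool_rot': array([ 2.46657259,  1.94413772, -0.00247092]), 'wrist_force': array([-0.14525551,  0.51992206, -0.7617157 ]), 'wrist_torque': array([-0.00470023,  0.02129353,  0.0048577 ]), 'finger_gap': 0.09409757212351778}
top {'intrinsics': array([[392.45640661,   0.        , 317.15116903],
       [  0.        , 392.45640661, 198.47719497],
       [  0.        ,   0.        ,   1.        ]]), 'origin': array([0.23275358, 0.00900359, 1.32605192]), 'attitude': array([-2.12637457,  2.13456214, -0.21899555])}
side {'intrinsics': array([[370.68156202,   0.        , 325.64865827],
       [  0.        , 370.68156202, 192.8781536 ],
       [  0.        ,   0.        ,   1.        ]]), 'origin': array([ 0.30251664, -0.9287653 ,  1.12999691]), 'attitude': array([-2.38469359,  0.14351784, -0.07726436])}
```

View pics/top0.png

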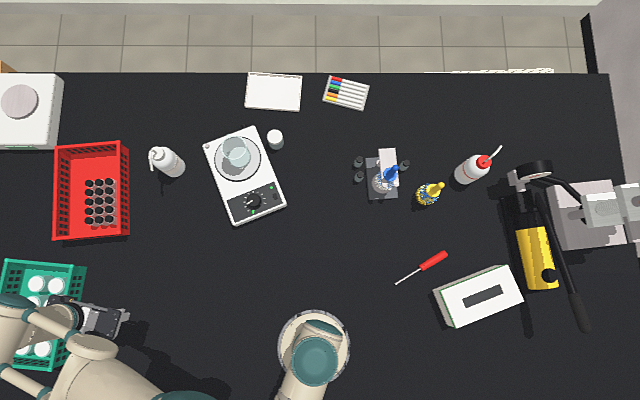

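View pics/side0.png

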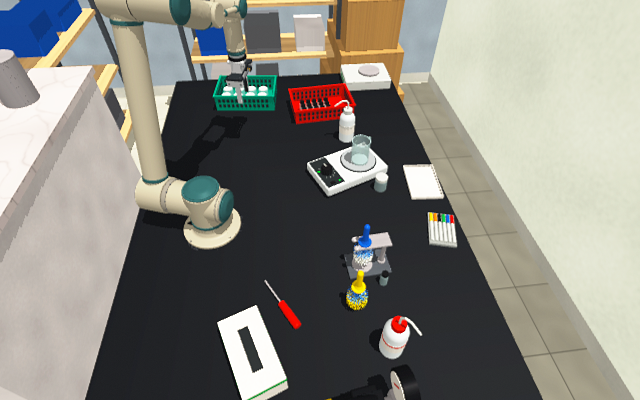

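Top view: stirrer at about (245,175), dial (254,202), beaker (237,153), blue brush (390,173) in the stand. The yellow look-alike is at (430,193), with vials around (358,168) and (404,164). Next I'll enlarge crops.

```bash
python3 - <<'E'
import cv2
a=cv2.imread("pics/top0.png");b=cv2.imread("pics/side0.png")
f=lambda i,x,y,w,h,s:cv2.resize(i[y:y+h,x:x+w],None,fx=s,fy=s,interpolation=cv2.INTER_CUBIC)
cv2.imwrite("pics/c1.png",f(a,195,115,100,115,5));cv2.imwrite("pics/c2.png",f(a,340,130,120,90,6))
cv2.imwrite("pics/c3.png",f(b,300,125,100,75,7));cv2.imwrite("pics/c4.png",f(b,320,215,110,100,6))
E
```

```text
(no output)
```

View pics/c1.png

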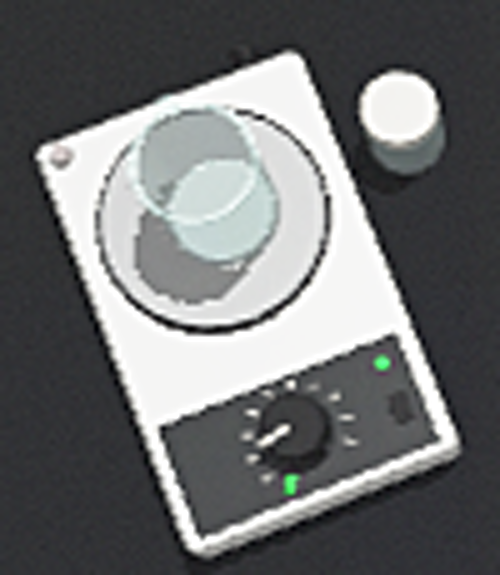

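View pics/c2.png

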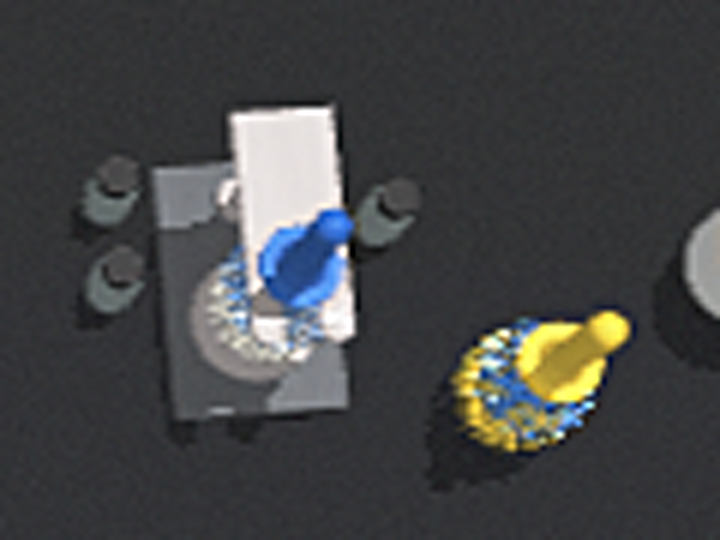

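View pics/c3.png

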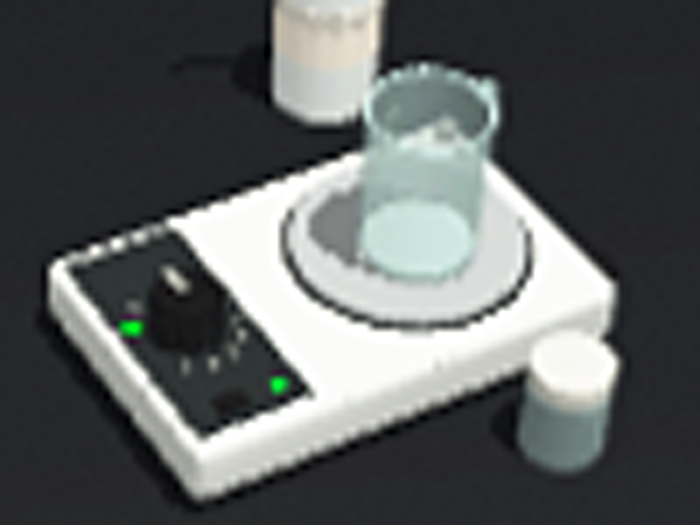

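View pics/c4.png

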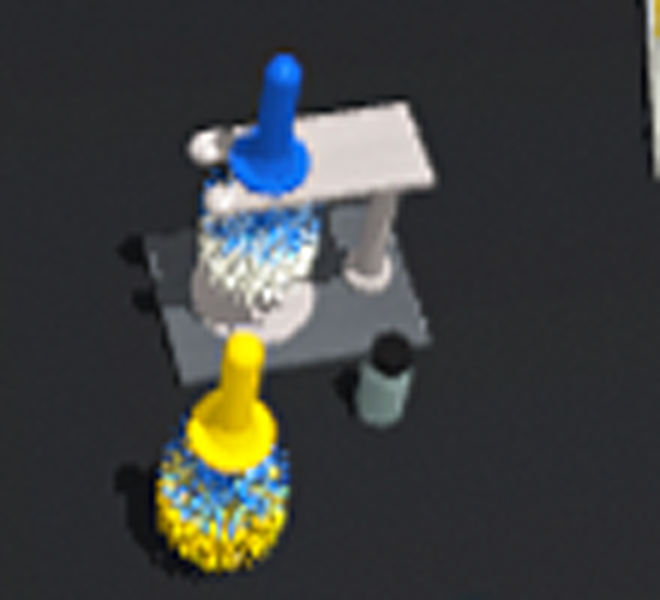

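```bash
cat > h.py <<'E'
from bench import arm
import numpy as np,cv2
from scipy.spatial.transform import Rotation as R
def ray(n,u,v,z):
    c=arm.get_calibration(n);K=c["intrinsics"]
    d=R.from_rotvec(c["attitude"]).apply([(u-K[0,2])/K[0,0],(v-K[1,2])/K[1,1],1]);o=c["origin"]
    return o+d*(z-o[2])/d[2]
def proj(n,p):
    c=arm.get_calibration(n);K=c["intrinsics"]
    q=R.from_rotvec(c["attitude"]).inv().apply(np.array(p)-c["origin"]);return (K@(q.T/q.T[2]))[:2].T
def down(yaw): # jaw axis x at angle yaw, z down
    return R.from_matrix(np.array([[np.cos(yaw),np.sin(yaw),0],[np.sin(yaw),-np.cos(yaw),0],[0,0,-1]]).T).as_rotvec()
E
python3 - <<'E'
from h import *
def c(n,x0,y0,s,pts,z):
    for x,y in pts:
        u,v=x0+(x+.5)/s-.5,y0+(y+.5)/s-.5
        print(n,round(u,1),round(v,1),ray(n,u,v,z).round(4))
print("plate");c("top",195,115,5,[(213,220)],.062);c("side",300,125,7,[(407,238)],.062)
print("dialtop");c("top",195,115,5,[(294,428)],.0855);c("side",300,125,7,[(180,287)],.0855)
print("zero");c("top",195,115,5,[(291,484)],.0555);c("side",300,125,7,[(131,328)],.0555)
print("white line in/out");c("top",195,115,5,[(286,428),(262,443)],.0855)
print("rim");c("top",195,115,5,[(196,160)],.167);c("side",300,125,7,[(431,112)],.167)
print("floor");c("top",195,115,5,[(224,210)],.067);c("side",300,125,7,[(418,240)],.067)
print("handletop");c("top",340,130,6,[(336,226)],.228);c("side",320,215,6,[(285,66)],.224)
print("collar top");c("top",340,130,6,[(303,262)],.144);c("side",320,215,6,[(269,158)],.144)
print("base corners FR? ");c("top",340,130,6,[(153,170),(176,417),(348,404)],.01);c("side",320,215,6,[(185,382),(430,338),(147,237)],.01)
print("fork top");c("top",340,130,6,[(230,113),(334,106),(352,333)],.138);c("side",320,215,6,[(405,103),(435,180)],.138)
a=cv2.imread("pics/top0.png");h=cv2.cvtColor(a,cv2.COLOR_BGR2HSV)
m=cv2.inRange(h,(50,150,100),(70,255,255))[180:225,205:290]
n,l,s,ce=cv2.connectedComponentsWithStats(m)
for i in range(1,n):print("green",s[i],ce[i]+[205,180],ray("top",*(ce[i]+[205,180]),.0555))
E
```

```text
plate
top 237.2 158.6 [0.6089 0.2524 0.062 ]
side 357.7 158.6 [0.6082 0.251  0.062 ]
dialtop
top 253.4 200.2 [0.4635 0.1916 0.0855]
side 325.3 165.6 [0.4593 0.1967 0.0855]
zero
top 252.8 211.4 [0.4318 0.1971 0.0555]
side 318.3 171.4 [0.43   0.1963 0.0555]
white line in/out
top 251.8 200.2 [0.4635 0.1967 0.0855]
top 247.0 203.2 [0.4537 0.2118 0.0855]
rim
top 233.8 146.6 [0.616  0.2439 0.167 ]
side 361.1 140.6 [0.6128 0.2432 0.167 ]
floor
top 239.4 156.6 [0.6144 0.2444 0.067 ]
side 359.3 158.9 [0.6132 0.2429 0.067 ]
handletop
top 395.6 167.2 [ 0.5333 -0.2385  0.228 ]
side 367.1 225.6 [ 0.5331 -0.239   0.224 ]
collar top
top 390.1 173.2 [ 0.537  -0.2394  0.144 ]
side 364.4 240.9 [ 0.532  -0.2394  0.144 ]
base corners FR? 
top 365.1 157.9 [ 0.6267 -0.1823  0.01  ]
top 368.9 199.1 [ 0.4805 -0.1913  0.01  ]
top 397.6 196.9 [ 0.4878 -0.29    0.01  ]
side 350.4 278.2 [ 0.485  -0.2934  0.01  ]
side 391.2 270.9 [ 0.6309 -0.2817  0.01  ]
side 344.1 254.1 [ 0.4791 -0.1941  0.01  ]
fork top
top 377.9 148.4 [ 0.6196 -0.2053  0.138 ]
top 395.2 147.2 [ 0.6235 -0.2606  0.138 ]
top 398.2 185.1 [ 0.5005 -0.2647  0.138 ]
side 387.1 231.8 [ 0.6165 -0.207   0.138 ]
side 392.1 244.6 [ 0.6202 -0.2599  0.138 ]
green [65  7  3  2  3] [271.         187.33333333] [0.51219425 0.13904924 0.0555    ]
green [47 30  2  4  8] [252.5 211.5] [0.43151326 0.19802749 0.0555    ]
```

```bash
python3 - <<'E'
from h import *
for y in np.arange(-180,181,30):
    q=arm.ik([.4615,.194,.06],down(np.radians(y)));print(y,None if q is None else np.round(q,2))
for p in ([.535,-.239,.169],[.613,.2436,.34],[.613,.2436,.207]):
  for y in np.arange(-180,180,30):
    q=arm.ik(p,down(np.radians(y)));print(p,y,None if q is None else np.round(q,2)[[0,5]])
# stirrer corners
for u,v in [(195+40/5,115+150/5),(195+297/5,115+55/5),(195+460/5,115+446/5)]: print(ray("top",u,v,.055).round(4))
E
```

```text
-180 None
-150 None
-120 [ 0.26  0.3   1.88 -0.    0.97  2.35]
-90 [ 0.26  0.3   1.88 -0.    0.97  1.83]
-60 [0.26 0.3  1.88 0.   0.97 1.31]
-30 [ 0.26  0.3   1.88 -0.    0.97  0.78]
0 [ 0.26  0.3   1.88 -0.    0.97  0.26]
30 [ 0.26  0.3   1.88 -0.    0.97 -0.26]
60 [ 0.26  0.3   1.88  0.    0.97 -0.79]
90 [ 0.26  0.3   1.88 -0.    0.97 -1.31]
120 [ 0.26  0.3   1.88 -0.    0.97 -1.84]
150 [ 0.26  0.3   1.88 -0.    0.97 -2.36]
180 None
[0.535, -0.239, 0.169] -180 [-0.54  2.6 ]
[0.535, -0.239, 0.169] -150 [-0.54  2.08]
[0.535, -0.239, 0.169] -120 [-0.54  1.56]
[0.535, -0.239, 0.169] -90 [-0.54  1.03]
[0.535, -0.239, 0.169] -60 [-0.54  0.51]
[0.535, -0.239, 0.169] -30 [-0.54 -0.02]
[0.535, -0.239, 0.169] 0 [-0.54 -0.54]
[0.535, -0.239, 0.169] 30 [-0.54 -1.06]
[0.535, -0.239, 0.169] 60 [-0.54 -1.59]
[0.535, -0.239, 0.169] 90 [-0.54 -2.11]
[0.535, -0.239, 0.169] 120 [-0.54 -2.63]
[0.535, -0.239, 0.169] 150 None
[0.613, 0.2436, 0.34] -180 None
[0.613, 0.2436, 0.34] -150 None
[0.613, 0.2436, 0.34] -120 [0.27 2.37]
[0.613, 0.2436, 0.34] -90 [0.27 1.84]
[0.613, 0.2436, 0.34] -60 [0.27 1.32]
[0.613, 0.2436, 0.34] -30 [0.27 0.8 ]
[0.613, 0.2436, 0.34] 0 [0.27 0.27]
[0.613, 0.2436, 0.34] 30 [ 0.27 -0.25]
[0.613, 0.2436, 0.34] 60 [ 0.27 -0.77]
[0.613, 0.2436, 0.34] 90 [ 0.27 -1.3 ]
[0.613, 0.2436, 0.34] 120 [ 0.27 -1.82]
[0.613, 0.2436, 0.34] 150 [ 0.27 -2.35]
[0.613, 0.2436, 0.207] -180 None
[0.613, 0.2436, 0.207] -150 None
[0.613, 0.2436, 0.207] -120 [0.27 2.37]
[0.613, 0.2436, 0.207] -90 [0.27 1.84]
[0.613, 0.2436, 0.207] -60 [0.27 1.32]
[0.613, 0.2436, 0.207] -30 [0.27 0.8 ]
[0.613, 0.2436, 0.207] 0 [0.27 0.27]
[0.613, 0.2436, 0.207] 30 [ 0.27 -0.25]
[0.613, 0.2436, 0.207] 60 [ 0.27 -0.77]
[0.613, 0.2436, 0.207] 90 [ 0.27 -1.3 ]
[0.613, 0.2436, 0.207] 120 [ 0.27 -1.82]
[0.613, 0.2436, 0.207] 150 [ 0.27 -2.35]
[0.6586 0.3701 0.055 ]
[0.7263 0.1991 0.055 ]
[0.4555 0.0857 0.055 ]
```

```bash
python3 - <<'E'
from h import *
d=[.462,.1935]
y0=np.radians(-60)
arm.move_to(d+[.2],down(y0))
arm.movel(d+[.061],feed=.12)
arm.clamp(10)
s=arm.sense();print(s["clock"],s["ee_pos"],s["finger_gap"],s["wrist_force"].round(1))
q=s["q"].copy()
for k in (30,50,60,66,72):
    t=q.copy();t[5]-=np.radians(k);arm.movej(t);s=arm.sense();print(k,round(s["clock"],2),s["wrist_torque"].round(3),s["wrist_force"].round(1),s["finger_gap"])
E
```

```text
4.0 [0.46318129 0.19167252 0.06101854] 0.0447118548095328 [ 2.6 -5.9 -0.8]
30 4.57 [-0.597 -0.109  0.049] [ 2.  -2.7 -0.9] 0.04490207336539222
50 4.99 [-0.879 -0.45   0.073] [ 3.2 -4.1 -1.7] 0.04491443927670444
60 5.28 [-0.652 -0.703  0.019] [ 4.9 -3.  -1.9] 0.04506583587185887
66 5.53 [-0.473 -0.821  0.05 ] [ 3.8 -2.  -1.6] 0.044954655265099897
72 5.78 [-0.241 -0.906  0.046] [ 4.8 -0.6 -1.3] 0.044587935739443516
```

```bash
python3 - <<'E'
from h import *
t=arm.sense()["q"].copy()
for k in range(4):
    t[5]-=np.radians(5);arm.movej(t);s=arm.sense();print(k,round(s["clock"],2),s["wrist_torque"].round(3),s["wrist_force"].round(1),s["q"][5],t[5])
    if abs(s["wrist_torque"][2])>.12:break
p,_=arm.camera("side");cv2.imwrite("pics/s1.png",cv2.resize(p[125:215,290:390,::-1],None,fx=6,fy=6,interpolation=cv2.INTER_CUBIC))
E
```

```text
0 6.03 [-0.025 -0.568 -0.083] [ 2.6  0.1 -0.5] -0.029033879828095865 -0.033775010559218416
1 6.28 [-0.005 -0.517  0.052] [ 3.5 -0.5  0.1] -0.11683507416165563 -0.12104147315893489
2 6.53 [ 0.057 -0.501  0.021] [2.1 0.5 0.6] -0.2042926535104549 -0.20830793575865136
3 6.78 [ 0.05  -0.458  0.043] [ 2.6  0.8 -0.1] -0.2915719287235367 -0.29557439835836785
```

View pics/s1.png

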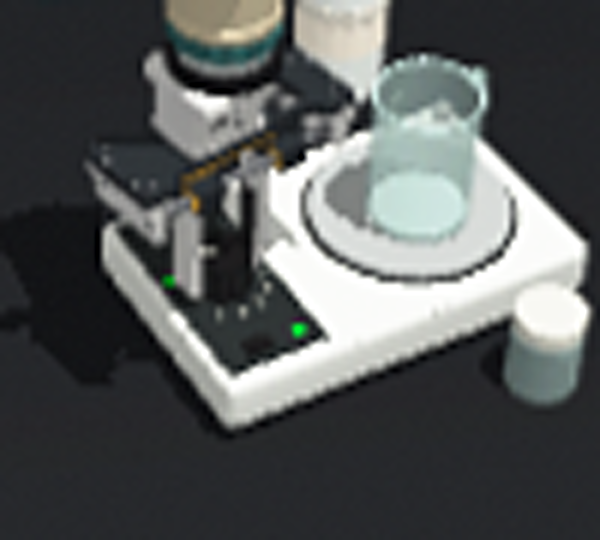

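The picture shows the fingers on the dial, which hide its mark. I'll release, rise and check.

```bash
python3 - <<'E'
from h import *
arm.open_gripper()
p=arm.sense()["ee_pos"];arm.movel([p[0],p[1],.20],feed=.2)
arm.move_to([.42,.0,.3],down(np.radians(-26)))
print(arm.sense()["clock"])
a,_=arm.camera("top");b,_=arm.camera("side")
cv2.imwrite("pics/d1.png",np.hstack([cv2.resize(a[120:240,190:300,::-1],(385,420),interpolation=2),cv2.resize(b[125:215,300:390,::-1],(410,420),interpolation=2)]))
E
```

```text
9.45
```

View pics/d1.png

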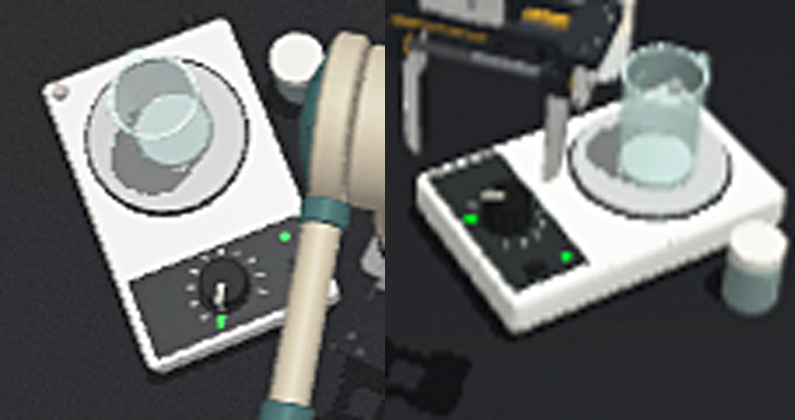

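```bash
python3 - <<'E'
from h import *
for i,f in enumerate(["new","pics/top0.png"]):
    a=arm.camera("top")[0][:,:,::-1] if i==0 else cv2.imread(f)
    g=cv2.cvtColor(a,cv2.COLOR_BGR2GRAY)
    c=proj("top",[.462,.1935,.0855])
    yy,xx=np.mgrid[:400,:640]
    m=(np.hypot(xx-c[0],yy-c[1])<5.5)&(g>80)
    ys,xs=np.nonzero(m);w=g[m].astype(float)
    P=np.array([ray("top",x,y,.0855)[:2] for x,y in zip(xs,ys)])
    mu=np.average(P,axis=0,weights=w);C=np.cov(P.T,aweights=w);v=np.linalg.eigh(C)[1][:,1]
    print(len(xs),c,mu,np.degrees(np.arctan2(*v[::-1]))%180, "zero dir",np.degrees(np.arctan2(.198-.1935,.4315-.462)))
    if i==0: cv2.imwrite("pics/d2.png",cv2.resize(a[185:220,235:275],None,fx=14,fy=14,interpolation=0))
E
```

```text
15 [252.79839465 200.65153583] [0.45329739 0.19450933] 172.60797909878218 zero dir 171.6070748126075
12 [252.79839465 200.65153583] [0.45971739 0.20274803] 125.76135115556295 zero dir 171.6070748126075
```

View pics/d2.png

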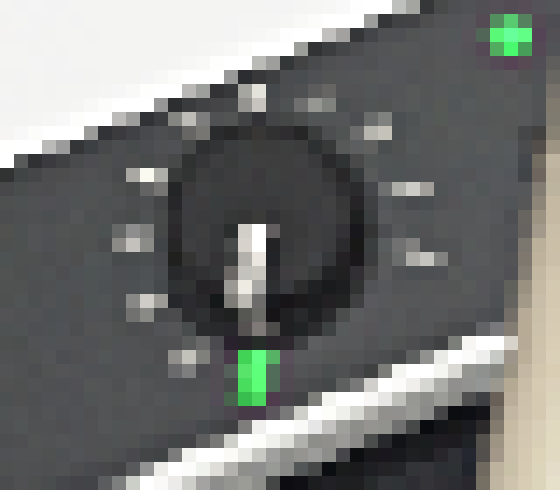

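```bash
python3 - <<'E'
from h import *
o=down(np.radians(4)); b=[.5343,-.239]
arm.move_to(b+[.27],o)
arm.movel(b+[.169],feed=.15)
f0=arm.sense()["wrist_force"]
arm.clamp(35)
s=arm.sense();print(s["clock"],s["ee_pos"],s["finger_gap"],f0.round(1),s["wrist_force"].round(1))
a,_=arm.camera("top");b,_=arm.camera("side")
cv2.imwrite("pics/g1.png",np.hstack([cv2.resize(a[120:230,330:460,::-1],(390,330),interpolation=2),cv2.resize(b[195:320,310:430,::-1],(400,330),interpolation=2)]))
E
```

```text
12.6083 [ 0.53421686 -0.23898836  0.1689351 ] 0.018536845206674018 [ 0.3 -0.4  0.4] [ 0.  -0.2  0.2]
```

View pics/g1.png

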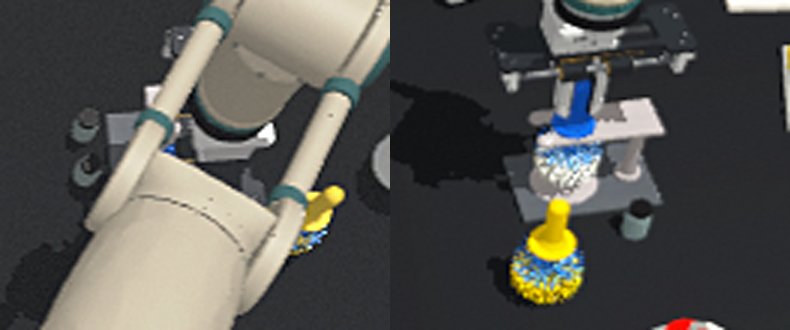

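Gripped: gap 18.5 mm on the blue handle. Raise, draw out to the front and lift.

```bash
python3 - <<'E'
from h import *
x,y,z=arm.sense()["ee_pos"]
c,s_=np.cos(np.radians(4)),np.sin(np.radians(4))
arm.movel([x,y,z+.008],feed=.06)
print(arm.sense()["wrist_force"].round(1))
arm.movel([x-.085*c,y-.085*s_,z+.008],feed=.12)
print(arm.sense()["wrist_force"].round(1),arm.sense()["clock"])
arm.movel([x-.085*c,y-.085*s_,.35],feed=.25)
bk=[.6133,.2435]
arm.move_to(bk+[.345],down(np.radians(4)))
s=arm.sense();print(s["clock"],s["ee_pos"],s["finger_gap"],s["wrist_force"].round(1))
a,_=arm.camera("top");b,_=arm.camera("side")
cv2.imwrite("pics/b1.png",np.hstack([cv2.resize(a[90:230,190:320,::-1],(390,420),interpolation=2),cv2.resize(b[90:210,300:410,::-1],(385,420),interpolation=2)]))
E
```

```text
[ 1.   0.5 -1.5]
[ 0.2 -0.2 -0.2] 13.85
16.5583 [0.61357574 0.24219953 0.34513867] 0.018555735324906543 [ 0.3 -0.2 -1.1]
```

View pics/b1.png

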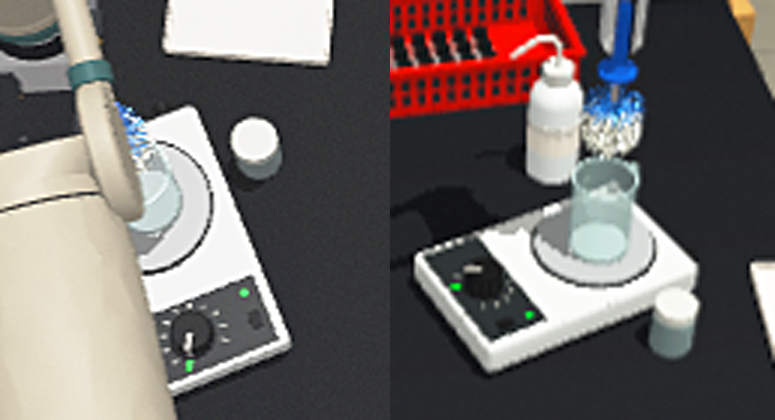

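```bash
python3 - <<'E'
from h import *
bk=[.6133,.2435]
p=arm.sense()["ee_pos"];print(p,"pred collar px",proj("side",[p[0],p[1],p[2]-.025]),"seen ~365,110")
f0=arm.sense()["wrist_force"];print(f0.round(2))
for z in (.306,.26,.225,.212,.209,.2075,.2065,.2055,.205):
    arm.movel(bk+[z],feed=.1 if z>.21 else .03);s=arm.sense()
    print(z,round(s["clock"],2),s["ee_pos"].round(4),(s["wrist_force"]-f0).round(2))
    if s["wrist_force"][2]-f0[2]>3:break
b,_=arm.camera("side")
cv2.imwrite("pics/b2.png",cv2.resize(b[90:210,300:410,::-1],(550,600),interpolation=2))
E
```

```text
[0.61360788 0.24212878 0.34529036] pred collar px [364.80422324 109.08647017] seen ~365,110
[ 0.13  0.09 -1.65]
0.306 17.2 [0.6134 0.2433 0.3062] [-0.29 -0.25  1.24]
0.26 17.81 [0.6137 0.2436 0.2607] [0.13 0.35 1.27]
0.225 18.31 [0.6135 0.2436 0.2254] [-0.01 -0.12  0.98]
0.212 18.59 [0.6132 0.2435 0.2121] [0.21 0.09 1.07]
0.209 18.84 [0.6134 0.2435 0.2092] [ 0.49 -0.2   0.71]
0.2075 19.09 [0.6133 0.2435 0.2075] [-0.2   0.03  1.  ]
0.2065 19.34 [0.6133 0.2435 0.2064] [-0.36 -0.17  0.21]
0.2055 19.59 [0.6135 0.2435 0.2058] [-0.55 -0.45  2.04]
0.205 19.84 [0.6135 0.2436 0.2056] [-0.31  0.04  6.12]
```

View pics/b2.png

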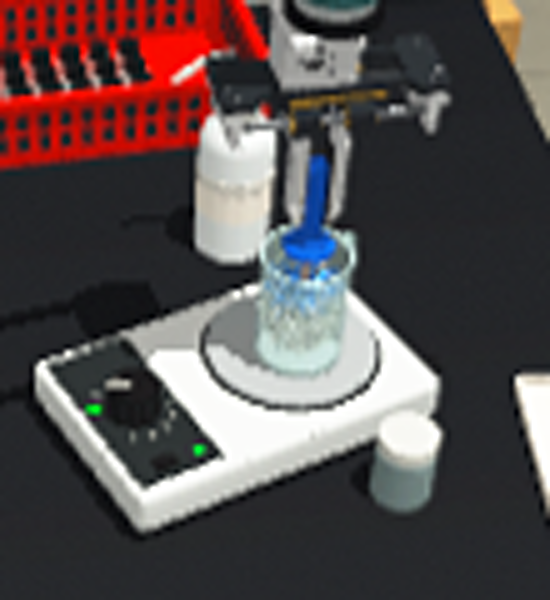

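The brush tip is seated in the upright beaker, with floor contact felt at TCP z≈0.2057. Now I'll finish stroke 1 and do strokes 2 and 3.

```bash
python3 - <<'E'
from h import *
bk=[.6134,.2436]
for i in range(2):
    arm.movel(bk+[.307],feed=.12);s=arm.sense();print("up",s["ee_pos"].round(4),s["wrist_force"].round(1))
    arm.movel(bk+[.2062],feed=.09);arm.pause(.15);s=arm.sense();print("dn",s["ee_pos"].round(4),s["wrist_force"].round(1))
arm.movel(bk+[.307],feed=.12)
arm.movel(bk+[.345],feed=.12)
s=arm.sense();print(s["clock"],s["finger_gap"])
b,_=arm.camera("side")
cv2.imwrite("pics/b3.png",cv2.resize(b[90:210,300:410,::-1],(550,600),interpolation=2))
E
```

```text
up [0.613  0.2435 0.3059] [-0.2 -0.2 -1.1]
dn [0.6137 0.2437 0.2067] [-0.6  1.1 -1.6]
up [0.613  0.2435 0.3061] [-1.  -0.5 -1. ]
dn [0.6137 0.2437 0.2067] [ 0.   0.7 -1.6]
26.175 0.018272064867718926
```

View pics/b3.png

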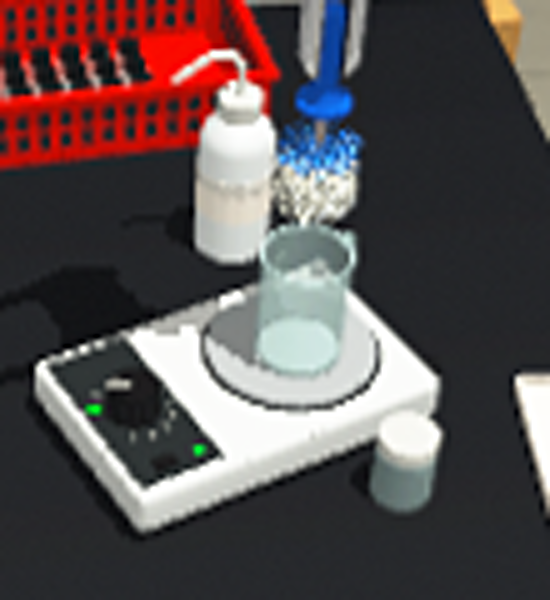

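Beaker upright and unmoved. Hang the brush back along the reverse path.

```bash
python3 - <<'E'
from h import *
x,y,z=.53422,-.23899,.16894
c,s_=np.cos(np.radians(4)),np.sin(np.radians(4))
X,Y=x-.085*c,y-.085*s_
arm.move_to([X,Y,.35],down(np.radians(4)))
arm.movel([X,Y,z+.008],feed=.2)
f0=arm.sense()["wrist_force"]
arm.movel([x,y,z+.008],feed=.1)
s=arm.sense();print(s["clock"],s["ee_pos"].round(4),f0.round(1),s["wrist_force"].round(1))
b,_=arm.camera("side")
cv2.imwrite("pics/h1.png",cv2.resize(b[195:320,310:430,::-1],(576,600),interpolation=2))
for k in (.002,.001,.0004,-.0003,-.001):
    arm.movel([x,y,z+k],feed=.04);s=arm.sense();print(k,s["ee_pos"].round(4),s["wrist_force"].round(1))
    if s["wrist_force"][2]-f0[2]>2.5:break
E
```

```text
30.1083 [ 0.5336 -0.2389  0.1768] [ 0.5 -0.8 -1.3] [ 0.3 -0.9 -0.9]
0.002 [ 0.5337 -0.2389  0.1706] [-0.3 -0.1  0.2]
0.001 [ 0.5342 -0.239   0.17  ] [-0.7 -0.3 -1.6]
0.0004 [ 0.5342 -0.239   0.1693] [-0.3 -0.5 -0.6]
-0.0003 [ 0.5344 -0.2391  0.1689] [-0.1 -1.   1.1]
-0.001 [ 0.5344 -0.2391  0.1689] [-1.5  1.1  4.7]
```

View pics/h1.png

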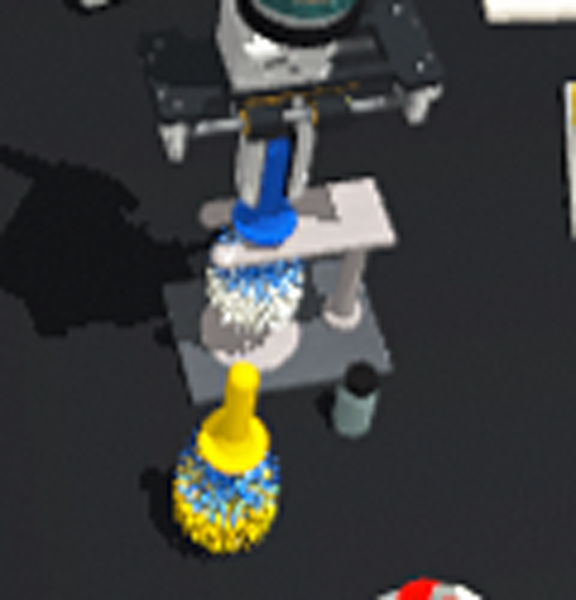

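Collar is on the fork, with contact felt at the original height. Release, withdraw and check.

```bash
python3 - <<'E'
from h import *
p=arm.sense()["ee_pos"]
arm.open_gripper()
arm.movel([p[0],p[1],.28],feed=.12)
arm.move_to([.40,.02,.3],down(np.radians(4)))
arm.movej(np.r_[1.0,arm.sense()["q"][1:]])
print(arm.sense()["clock"])
for n in("top","side"):
    q,d=arm.camera(n);cv2.imwrite(f"pics/{n}9.png",q[:,:,::-1])
E
```

```text
36.4667
```

View pics/top9.png

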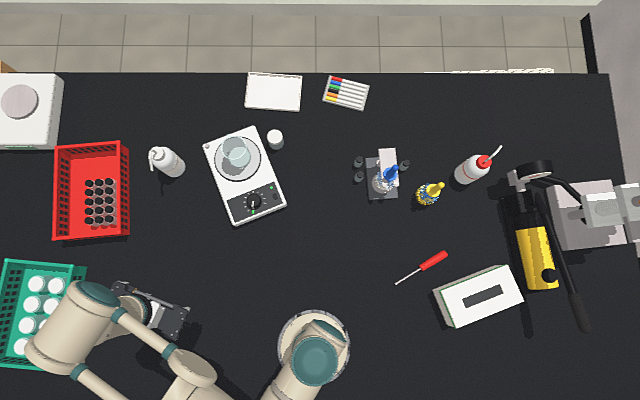

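View pics/side9.png

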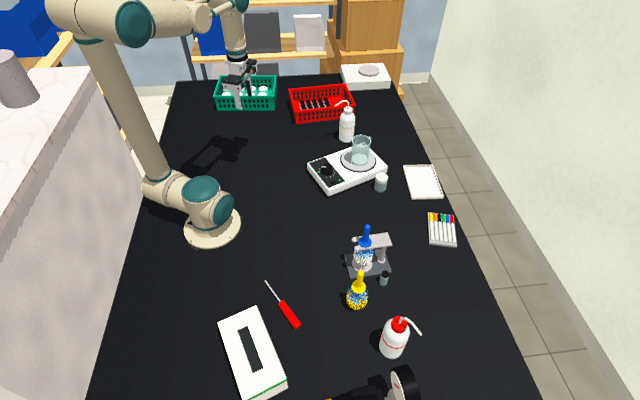

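```bash
python3 - <<'E'
import cv2
a=cv2.imread("pics/top9.png");b=cv2.imread("pics/side9.png")
f=lambda i,x,y,w,h:cv2.resize(i[y:y+h,x:x+w],(390,290),interpolation=2)
import numpy as np
cv2.imwrite("pics/f9.png",np.vstack([np.hstack([f(a,195,115,120,115),f(a,340,130,120,90)]),np.hstack([f(b,300,125,100,75),f(b,310,215,134,100)])]))
A=cv2.imread("pics/top0.png");
for n,r in (("beaker",(125,175,215,255)),("brush",(150,205,355,415)),("dial",(185,220,235,275))):
    y0,y1,x0,x1=r;d=cv2.absdiff(A,a)[y0:y1,x0:x1].max(2);print(n,(d>40).sum())
E
```

```text
beaker 0
brush 68
dial 35
```

View pics/f9.png

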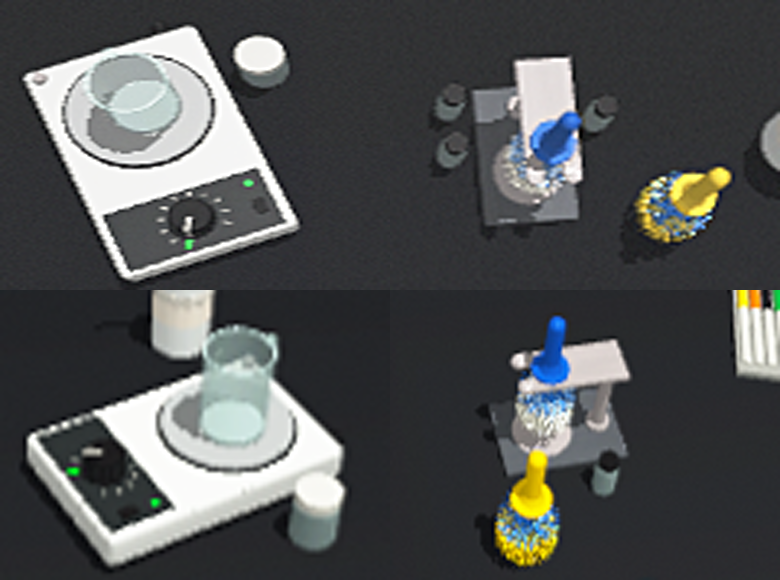

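```bash
python3 -c "
from bench import arm
arm.job_done();print(arm.sense()['clock'])"
```

```text
the job is handed in; nothing more can be done
the job is handed in; nothing more can be done
```

I did the whole job in order and handed it in at about 36.5 s. I turned the dial to its end stop, brushed the beaker with three strokes, then hung the blue brush back in the fork and let go.

- **Dial:** the white mark measured 172.6° against 171.6° for the zero mark, which is within pixel accuracy. The fingers slipped a little at the stop.
- **Strokes:** the first touched the floor lightly, at 5 to 8 N. The second and third stopped about 1 mm above that contact height. Each came back up to the mouth.
- **Beaker:** the before and after top views show no change in it.
- **Brush:** it hangs upright with its collar on the prongs, free of the gripper. Image differences around it suggest it hangs slightly differently from before, by 1–2 mm at most or slightly turned.
- **Other things:** the vials, jar, wash bottles, screwdriver and yellow brush look unmoved in the last pictures.

No check failed. The last clock reading was before hand-in, because the robot gave no state afterwards.

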